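# Cover the open pipe stubs before grinding

### The arm

A 6-joint arm with a two-finger parallel gripper is mounted at the origin on the work surface. World frame = base frame: x ahead of the robot, y to its left, z up, the work surface at z = 0. Lengths are in m, angles in rad, forces in N, time in s.
With the tool pointing down it reaches from about 0.35 to 1 m from the base axis. Payload 7.1 kg.
Tool frame: the origin (TCP) lies between the finger pads; the fingertips stand 22 mm ahead of it and the grasp point (between the pads) lies 3 mm ahead of it; z points along the fingers, y is the line along which they close (so a half turn about z gives the same grasp; the last joint's range is limited). The gripper opens to 85 mm and grips with 20 to 120 N. Pads are 22 mm wide; open, the fingers measure 114 mm over their backs; the gripper's body (76 mm by 85 mm) begins 54 mm behind the grasp point. The pads swing forward as they close: fully open they stand 13 mm farther back than shut.
Start: joints at [-1.208, 0.423, 1.63, -0, 1.089, -0.019], TCP at [0.233, -0.58, 0.253] pointing down, gripper open.
Joint ranges: [-3, 3], [-0.9, 2.11], [0.09, 2.58], [-1.31, 4.45], [0.11, 2.69], [-2.54, 2.54]. Speed limits (rad/s): [2.39, 2.39, 3.01, 3.14, 3.14, 3.14].

### API

Orientations are given as a rotation vector (axis times angle).
In Python, from rig import manip gives the robot as it stands. The module is installed in compiled form; this text tells all that it offers. Calls block until the motion is done:
- manip.move_to(position, orientation): joint-space move of the TCP to a pose.
- manip.servo_line(position, orientation=None, rate=0.15): straight line of the TCP; orientation=None keeps the orientation; rate is the mean speed in m/s.
- manip.set_joints(angles): joint-space move.
- manip.command_gripper(opening, f_grip=None): finger opening in m; f_grip is the grip in N (None keeps the last); returns when the fingers have stopped.
- manip.hold(seconds).
- manip.solve_ik(position, orientation): joint angles nearest the present ones, or None.
- manip.camera(name): name is "scene" or "top"; returns a dict with "image" (384x512x3 uint8, red, green, blue), "fx", "fy", "cx", "cy" (pixels), "cam_to_world" (4x4, takes a point from camera to world coordinates). Camera axes: x right, y down, z forward; pixel columns grow to the right and rows downward; lengths in m; the calibration is good to about 2 mm. A picture is of the moment at which its call begins. There is no depth.
A pose or a line that the arm cannot do raises manip.IKError and nothing moves.
- manip.sign_off(): hands the job in; it is judged then, once.
Readings, each from a call of its own:
- manip.get_time(): time.
- manip.get_joint_positions(): joint angles.
- manip.get_joint_vel(): joint speeds.
- manip.get_tau(): joint torques, N m.
- manip.get_position(): TCP position.
- manip.get_ee_rot(): TCP orientation.
- manip.get_contact_force(): force on the tool from outside, world axes, zero at the start.
- manip.get_torque(): the same for the moment, N m.
- manip.get_width(): finger opening in m.
- manip.get_grip_force(): force on a finger pad.
Only numpy, scipy, OpenCV 4.12 (cv2) and the standard library are available. Lean on these libraries where they do the work, as an engineer would, in place of code of your own. Each camera call takes 0.05 s, during which the arm holds its last target. There are 200 camera calls.

### The job

Grinding is about to start: close the four open upright pipe stubs with the four yellow covers, each pipe with the cover of its own size (smallest on smallest, up to largest on largest), laid flat on the rim and centred so that the mouth is wholly covered. Work from the largest pipe down to the smallest, let go of every cover, and leave the two blue covers where they lie.

Things in the scene. Friction and masses are not known exactly. Their poses are not given: they have to be found in the camera images.
- yellow_27_knob (a point): The smallest yellow cover: a loose flat round yellow disc 43 mm in diameter and 10 mm thick, with an upright round black knob 26 mm in diameter and 48 mm tall rising from its middle (58 mm tall in all). It lies flat, knob up. This point is half-way up the knob on its axis, 34 mm above the disc's underside; z is up the knob. It belongs on the pipe of 27 mm outside diameter.
- yellow_42_knob (a point): The second smallest yellow cover: a loose flat round yellow disc 58 mm in diameter and 10 mm thick, with an upright round black knob 26 mm in diameter and 48 mm tall rising from its middle (58 mm tall in all). It lies flat, knob up. This point is half-way up the knob on its axis, 34 mm above the disc's underside; z is up the knob. It belongs on the pipe of 42 mm outside diameter.
- yellow_60_knob (a point): The second largest yellow cover: a loose flat round yellow disc 76 mm in diameter and 10 mm thick, with an upright round black knob 26 mm in diameter and 48 mm tall rising from its middle (58 mm tall in all). It lies flat, knob up. This point is half-way up the knob on its axis, 34 mm above the disc's underside; z is up the knob. It belongs on the pipe of 60 mm outside diameter.
- yellow_89_knob (a point): The largest yellow cover: a loose flat round yellow disc 105 mm in diameter and 10 mm thick, with an upright round black knob 26 mm in diameter and 48 mm tall rising from its middle (58 mm tall in all). It lies flat, knob up. This point is half-way up the knob on its axis, 34 mm above the disc's underside; z is up the knob. It belongs on the pipe of 89 mm outside diameter.
- blue_42_knob (a point): A blue cover for another job, not to be moved: same shape and size as the second smallest yellow one, a loose disc 58 mm in diameter and 10 mm thick with the same black knob 26 mm in diameter and 48 mm tall. This point is half-way up the knob, 34 mm above the underside.
- blue_60_knob (a point): A blue cover for another job, not to be moved: same shape and size as the second largest yellow one, a loose disc 76 mm in diameter and 10 mm thick with the same black knob 26 mm in diameter and 48 mm tall. This point is half-way up the knob, 34 mm above the underside.
- pipe_27_mouth (a point): The smallest pipe stub: a dark steel pipe fixed upright on the bench on a bright round foot 41 mm in diameter and 8 mm thick, open at the top, 27 mm outside diameter, wall 3.5 mm, top rim 45 mm above the bench. This point is the middle of its open mouth, level with the rim; z is up. Its cover is the yellow one of 43 mm, which overhangs it by 8 mm all round.
- pipe_42_mouth (a point): The second smallest pipe stub: a dark steel pipe fixed upright on the bench on a bright round foot 56 mm in diameter and 8 mm thick, open at the top, 42 mm outside diameter, wall 3.5 mm, top rim 45 mm above the bench. This point is the middle of its open mouth, level with the rim; z is up. Its cover is the yellow one of 58 mm, which overhangs it by 8 mm all round.
- pipe_60_mouth (a point): The second largest pipe stub: a dark steel pipe fixed upright on the bench on a bright round foot 74 mm in diameter and 8 mm thick, open at the top, 60 mm outside diameter, wall 3.5 mm, top rim 45 mm above the bench. This point is the middle of its open mouth, level with the rim; z is up. Its cover is the yellow one of 76 mm, which overhangs it by 8 mm all round.
- pipe_89_mouth (a point): The largest pipe stub: a dark steel pipe fixed upright on the bench on a bright round foot 103 mm in diameter and 8 mm thick, open at the top, 89 mm outside diameter, wall 3.5 mm, top rim 45 mm above the bench. This point is the middle of its open mouth, level with the rim; z is up. Its cover is the yellow one of 105 mm, which overhangs it by 8 mm all round.
There are look-alikes about, which are no part of the job. Leave any turquoise look-alike of the part that bears yellow_89_knob alone. What is shaped like the part that bears yellow_60_knob but green is not meant.

How it is judged:
On the way, in this order (a step that is already met when the one before it is completed fails the run):
1. the largest yellow cover lies on the largest pipe, let go (horizontal distance between yellow_89_knob and pipe_89_mouth below 0.011 m and z of yellow_89_knob in the frame of pipe_89_mouth between 0.03 and 0.038 m and angle between yellow_89_knob's own z axis and vertical below 0.1 rad and contact force between the fingers and yellow_89 below 0.2 N and linear speed of yellow_89 below 0.02 m/s), for 0.2 s.
2. the second largest yellow cover lies on the second largest pipe, let go (horizontal distance between yellow_60_knob and pipe_60_mouth below 0.011 m and z of yellow_60_knob in the frame of pipe_60_mouth between 0.03 and 0.038 m and angle between yellow_60_knob's own z axis and vertical below 0.1 rad and contact force between the fingers and yellow_60 below 0.2 N and linear speed of yellow_60 below 0.02 m/s), for 0.2 s.
3. the second smallest yellow cover lies on the second smallest pipe, let go (horizontal distance between yellow_42_knob and pipe_42_mouth below 0.011 m and z of yellow_42_knob in the frame of pipe_42_mouth between 0.03 and 0.038 m and angle between yellow_42_knob's own z axis and vertical below 0.1 rad and contact force between the fingers and yellow_42 below 0.2 N and linear speed of yellow_42 below 0.02 m/s), for 0.2 s.
4. the smallest yellow cover lies on the smallest pipe, let go (horizontal distance between yellow_27_knob and pipe_27_mouth below 0.011 m and z of yellow_27_knob in the frame of pipe_27_mouth between 0.03 and 0.038 m and angle between yellow_27_knob's own z axis and vertical below 0.1 rad and contact force between the fingers and yellow_27 below 0.2 N and linear speed of yellow_27 below 0.02 m/s), for 0.2 s.
At the end, for the whole second after the job is handed in: Each yellow cover, put on in order from largest to smallest, lies flat (within 6 degrees), released and at rest on the rim of its own pipe, centre within 11 mm of the pipe's axis, underside within 4 mm of the rim; both blue covers within 30 mm of their starts (all of step 1 and all of step 2 and all of step 3 and all of step 4 and distance of each of blue_42_knob, blue_60_knob from where it was at the start of the episode below 0.03 m); the robot touches nothing.
It fails at once if the blue cover (58 mm) is disturbed: moved by more than 30 mm (distance of blue_42_knob from where it was at the start of the episode above 0.03 m).
It fails at once if the blue cover (76 mm) is disturbed: moved by more than 30 mm (distance of blue_60_knob from where it was at the start of the episode above 0.03 m).
It also fails if it takes over 118 s, if anything falls off the work surface, if the arm or the gripper's body presses on something with over 40 N, if the wrist force passes 120 N, or if a joint passes its speed limit or range.

## Working session

There is one attempt and no reset: what is moved stays moved. The work goes in short steps, each a Python script; the robot and the scene stay as the last script left them, time stands still between calls to the robot, and variables do not carry over. Pictures are saved under pics/ and viewed, at most 14 in all, crops included, and the job is handed in when it is done.

```bash
mkdir -p pics; python3 - <<'E'
from rig import manip
import cv2,numpy as np,pickle
d={}
for n in("top","scene"):
    c=manip.camera(n);d[n]=c;cv2.imwrite(f"pics/{n}0.png",c["image"][:,:,::-1])
    print(n,c["fx"],c["fy"],c["cx"],c["cy"],np.round(c["cam_to_world"],4).tolist())
pickle.dump(d,open("c0.pkl","wb"))
print(manip.get_ee_rot(),manip.get_time(),manip.get_width())
E
```

```text
top 410.6015890948002 410.6015890948002 261.9729823917986 199.23333740595146 [[-0.0175, -0.9835, 0.1799, 0.3592], [-0.9998, 0.0172, -0.003, 0.0125], [-0.0001, -0.1799, -0.9837, 1.1209], [0.0, 0.0, 0.0, 1.0]]
scene 352.28878818334425 352.28878818334425 255.81168810862948 190.22697340849203 [[0.7222, 0.5762, -0.3827, 0.8791], [0.6916, -0.6131, 0.3819, -0.3369], [-0.0146, -0.5405, -0.8412, 0.826], [0.0, 0.0, 0.0, 1.0]]
[-3.08314658e+00 -5.95816809e-01  3.67699159e-04] 0.1 0.08558887901132854
```

View pics/top0.png

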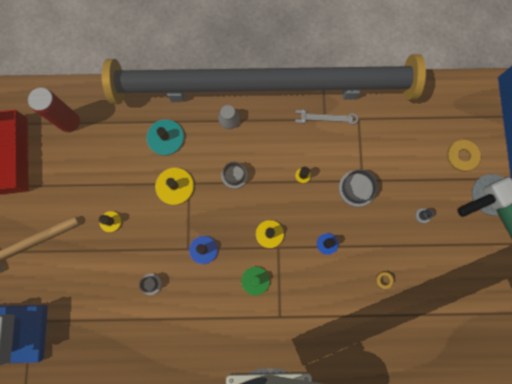

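View pics/scene0.png

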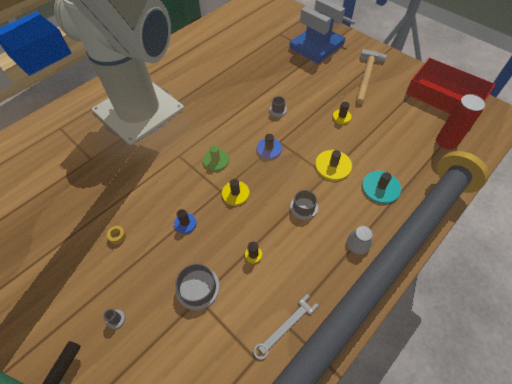

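The top view shows the yellow covers at 89 (174,186), 60 (270,234), 42 (110,221) and 27 (304,175). The pipes are at 89 (358,187), 60 (234,175), 42 (150,284) and 27 (424,215). The scene view agrees. Next I'll refine these positions with model overlays.

```bash
cat > h.py <<'E'
import numpy as np,cv2
def w2p(c,P):
    T=np.linalg.inv(c["cam_to_world"]);q=np.atleast_2d(P)@T[:3,:3].T+T[:3,3]
    return np.c_[c["fx"]*q[:,0]/q[:,2]+c["cx"],c["fy"]*q[:,1]/q[:,2]+c["cy"]]
def p2w(c,uv,z):
    uv=np.atleast_2d(uv).astype(float);T=c["cam_to_world"]
    d=np.c_[(uv[:,0]-c["cx"])/c["fx"],(uv[:,1]-c["cy"])/c["fy"],np.ones(len(uv))]@T[:3,:3].T
    return T[:3,3]+d*((z-T[2,3])/d[:,2])[:,None]
a=np.linspace(0,2*np.pi,73)
def circ(x,y,r,z): return np.c_[x+r*np.cos(a),y+r*np.sin(a),0*a+z]
def yellow(c,z0=0.):
    """yellow discs: (x,y,diam) from mask silhouettes, whose hull is compared with the disc at mid-thickness"""
    h=cv2.cvtColor(c["image"],cv2.COLOR_RGB2HSV);m=cv2.inRange(h,(24,180,90),(34,255,255))
    n,l,s,ce=cv2.connectedComponentsWithStats(m);o=[]
    for i in range(1,n):
        if s[i,4]<40: continue
        p=np.argwhere(l==i)[:,::-1].astype(np.float32);w=p2w(c,cv2.convexHull(p)[:,0],z0+.006)[:,:2].astype(np.float32)
        (x,y),r=cv2.minEnclosingCircle(w);o.append((ce[i].round(),round(x,4),round(y,4),round(2*r,4)))
    return o
E
python3 - <<'E'
from h import *
import pickle
d=pickle.load(open("c0.pkl","rb"))
for n in d:
    print(n);[print(*o) for o in yellow(d[n])]
P={89:(358,187),60:(234,173),42:(150,283),27:(424,214)}
c=d["top"];rows=[]
for k,uv in P.items():
    x,y,_=p2w(c,uv,.045)[0];print(k,x,y);row=[]
    for n in d:
        cc=d[n];u0=np.round(w2p(cc,[x,y,.03])[0]).astype(int)-24
        g=cc["image"][u0[1]:u0[1]+48,u0[0]:u0[0]+48];g=cv2.resize(g,None,fx=4,fy=4,interpolation=cv2.INTER_CUBIC)
        g=cv2.convertScaleAbs(g,alpha=1.6);o=g.copy()
        for r,z,col in((k/2e3,.045,(0,255,0)),((k+14)/2e3,.008,(255,0,0))):
            cv2.polylines(o,[np.round((w2p(cc,circ(x,y,r,z))-u0+.5)*4).astype(np.int32)],True,col,1)
        row+=[g,o]
    rows.append(np.hstack(row))
im=np.vstack([np.hstack(rows[:1]),rows[1],rows[2],rows[3]])
cv2.imwrite("pics/p1.png",cv2.resize(im,(600,600))[:,:,::-1])
E
```

```text
top
[174. 186.] 0.6058 0.2527 0.1065
[302. 177.] 0.6289 -0.1053 0.0414
[112. 222.] 0.5091 0.4248 0.0564
[269. 234.] 0.4679 -0.0099 0.0755
scene
[341. 117.] 0.5108 0.423 0.0628
[333. 166.] 0.6075 0.2519 0.1096
[235. 194.] 0.4695 -0.0096 0.0798
[253. 256.] 0.6318 -0.1054 0.0429
89 0.5847937617536576 -0.24852227331365803
60 0.6291819269254297 0.08332500395596218
42 0.3423891164711785 0.30051984974361384
27 0.5087699952963829 -0.41878757994555565
```

View pics/p1.png

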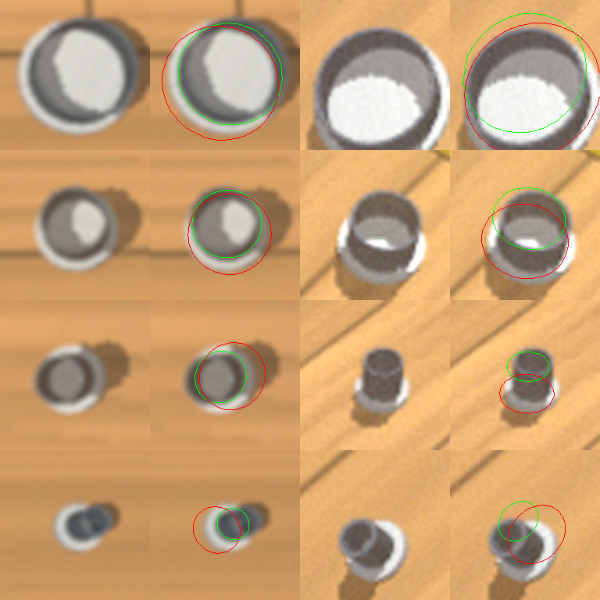

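The rim guesses are several mm off, and the red and green overlays are visibly shifted. The pipe and foot are grey against saturated wood, so I'll fit the silhouette in both views.

```bash
cat >> h.py <<'E'
def pipefit(cams,k,x0,y0):
    from scipy.optimize import minimize
    def sil(c,x,y,u0,s):
        m=np.zeros((60*s,60*s),np.uint8)
        pts=np.vstack([circ(x,y,k/2e3,.045),circ(x,y,k/2e3,.008)]);ft=np.vstack([circ(x,y,(k+14)/2e3,z) for z in(0,.008)])
        for q in(pts,ft):
            h=cv2.convexHull(((w2p(c,q)-u0+.5)*s-.5).astype(np.float32))
            cv2.fillConvexPoly(m,np.round(h*16).astype(np.int32),255,cv2.LINE_8,4)
        return m
    def fit(cs):
        data=[]
        for c in cs:
            u0=np.round(w2p(c,[x0,y0,.02])[0]).astype(int)-30
            g=c["image"][u0[1]:u0[1]+60,u0[0]:u0[0]+60].astype(np.int16)
            ch=(g.max(2)-g.min(2)).astype(np.float32)/np.maximum(g.max(2),1)
            ch=cv2.resize(ch,(480,480),interpolation=cv2.INTER_CUBIC);data.append((c,u0,(ch<.3)))
        f=lambda v:sum(np.mean((sil(c,*v,u0,8)>0)!=m) for c,u0,m in data)
        r=minimize(f,[x0,y0],method="Nelder-Mead",options=dict(initial_simplex=[[x0,y0],[x0+.015,y0],[x0,y0+.015]],xatol=2e-4,fatol=1e-6))
        return r.x.round(4),round(r.fun,4)
    return [fit([c]) for c in cams]+[fit(cams)]
E
python3 - <<'E'
from h import *
import pickle
d=pickle.load(open("c0.pkl","rb"));cs=[d["top"],d["scene"]]
G={89:(.585,-.249),60:(.629,.083),42:(.342,.300),27:(.509,-.419)};rows=[]
for k,g in G.items():
    r=pipefit(cs,k,*g);print(k,r);x,y=r[-1][0];row=[]
    for cc in cs:
        u0=np.round(w2p(cc,[x,y,.03])[0]).astype(int)-24
        o=cv2.resize(cc["image"][u0[1]:u0[1]+48,u0[0]:u0[0]+48],None,fx=5,fy=5,interpolation=cv2.INTER_CUBIC);o=cv2.convertScaleAbs(o,alpha=1.6)
        for q,z,col in((k/2e3,.045,(0,255,0)),((k+14)/2e3,.008,(255,0,0))):
            cv2.polylines(o,[np.round((w2p(cc,circ(x,y,q,z))-u0+.5)*5).astype(np.int32)],True,col,1)
        row.append(o)
    rows.append(np.vstack(row))
cv2.imwrite("pics/p2.png",cv2.resize(np.hstack(rows),(800,400))[:,:,::-1])
E
```

```text
89 [(array([ 0.5904, -0.2554]), np.float64(0.0045)), (array([ 0.5927, -0.2551]), np.float64(0.0074)), (array([ 0.5922, -0.2551]), np.float64(0.0243))]
60 [(array([0.6331, 0.0859]), np.float64(0.0059)), (array([0.6348, 0.0861]), np.float64(0.0081)), (array([0.6342, 0.086 ]), np.float64(0.0192))]
42 [(array([0.3395, 0.3098]), np.float64(0.0051)), (array([0.3414, 0.3101]), np.float64(0.0112)), (array([0.3399, 0.3099]), np.float64(0.019))]
27 [(array([ 0.5109, -0.431 ]), np.float64(0.0016)), (array([ 0.5125, -0.4303]), np.float64(0.0041)), (array([ 0.5118, -0.4306]), np.float64(0.0093))]
```

View pics/p2.png

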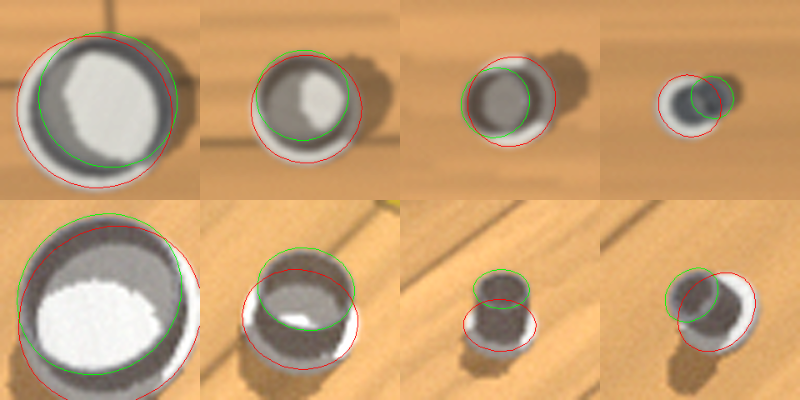

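Both views agree within 2 mm. Next is the largest cover, then a check.

```bash
cat > go.py <<'E'
from rig import manip
from h import *
from scipy.spatial.transform import Rotation as R
C={89:(.6066,.2523),60:(.4687,-.0098),42:(.510,.424),27:(.6303,-.1053)}
P={89:(.5918,-.2552),60:(.6341,.0860),42:(.3402,.3099),27:(.5118,-.4306)}
R0=R.from_rotvec([-3.08314658,-.595816809,0]);f0=np.arctan2(-.58,.233)
def ori(x,y): return (R.from_euler("z",np.arctan2(y,x)-f0)*R0).as_rotvec()
G=.041; UP=.20
def pick(k):
    x,y=C[k];o=ori(x,y)
    manip.command_gripper(.062,60)
    manip.move_to([x,y,UP],o);manip.servo_line([x,y,G],rate=.12)
    manip.command_gripper(.0,60);print(k,"grip",manip.get_width(),manip.get_grip_force())
    manip.servo_line([x,y,UP],rate=.15);print("lifted",manip.get_width(),manip.get_position())
def place(k):
    x,y=P[k];o=ori(x,y)
    manip.move_to([x,y,UP],o);manip.servo_line([x,y,G+.055],rate=.15)
    manip.servo_line([x,y,G+.046],rate=.03);print("force",manip.get_contact_force())
    manip.command_gripper(.062);manip.servo_line([x,y,UP],rate=.15);print("t",manip.get_time())
E
python3 - <<'E'
from go import *
pick(89)
c=manip.camera("scene");cv2.imwrite("pics/l89.png",c["image"][:,:,::-1]);print(manip.get_time())
E
```

```text
89 grip 0.025081125775997262 58.74643385410309
lifted 0.024561531888135608 [0.60590447 0.25202559 0.19880966]
6.8167
```

View pics/l89.png

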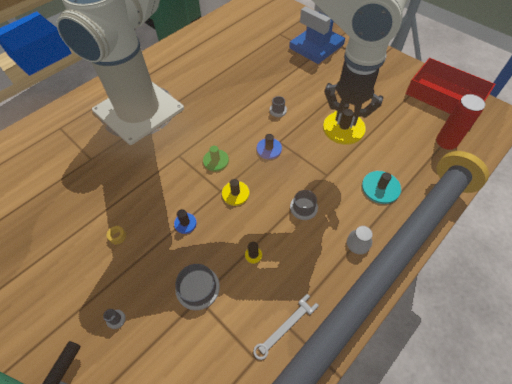

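The picture shows the large cover held level in the gripper at about (345,127), clear of the bench. I'll place it and check.

```bash
python3 - <<'E'
from go import *
place(89)
x,y=C[60];manip.move_to([x,y,UP],ori(x,y))
for n in("top","scene"):
    c=manip.camera(n)
    print(n,[o for o in yellow(c,.045) if o[3]>.08])
    if n=="scene":
        u=w2p(c,[*P[89],.05])[0].astype(int);g=c["image"][max(u[1]-75,0):u[1]+75,max(u[0]-100,0):u[0]+100]
        cv2.imwrite("pics/a89.png",cv2.resize(g,None,fx=3,fy=3)[:,:,::-1])
E
```

```text
force [ 0.42485811  0.53470944 -1.5459828 ]
t 11.3
top [(array([361., 184.]), 0.5926, -0.254, 0.1053)]
scene [(array([195., 282.]), 0.593, -0.2545, 0.1063)]
```

View pics/a89.png

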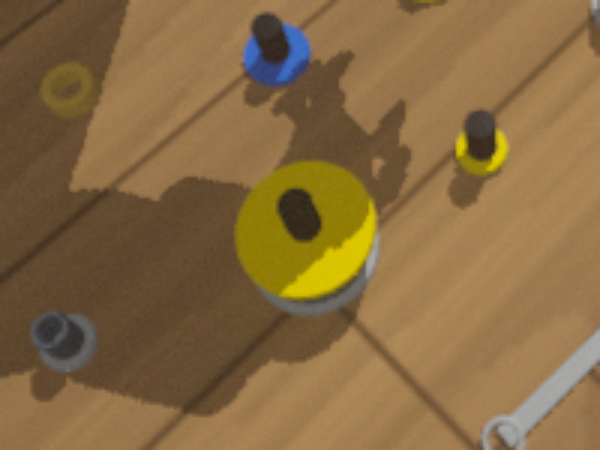

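The large cover lies flat on its pipe, with its centre at about (305,230) in the crop. Measured, it is about 1.5 mm off. I'll do the other three with a numeric check after each.

```bash
python3 - <<'E'
from go import *
nx={60:42,42:27}
for k in(60,42,27):
    pick(k)
    if not .02<manip.get_width()<.03: print("MISSED");break
    place(k)
    if k in nx: x,y=C[nx[k]]
    else: x,y=.45,0.
    manip.move_to([x,y,UP+.03],ori(x,y))
    e=[]
    for n in("top","scene"):
        for o in yellow(manip.camera(n),.045):
            if np.hypot(o[1]-P[k][0],o[2]-P[k][1])<.03: e.append((np.hypot(o[1]-P[k][0],o[2]-P[k][1]).round(4),o))
    print(k,e)
    if len(e)<1 or max(q[0] for q in e)>.007: print("CHECK");break
for n in("top","scene"): cv2.imwrite(f"pics/f_{n}.png",manip.camera(n)["image"][:,:,::-1])
print(manip.get_time())
E
```

```text
60 grip 0.024529898384752256 58.53177309036255
lifted 0.02467205619805324 [ 0.468085   -0.00976853  0.19927798]
force [-0.63466545  0.05856415 -0.71398966]
t 19.4667
60 [(np.float64(0.0007), (array([233., 172.]), 0.6335, 0.0856, 0.074)), (np.float64(0.0015), (array([305., 200.]), 0.6355, 0.0854, 0.0787))]
42 grip 0.02488385252562446 58.787564635276794
lifted 0.02522204453510001 [0.50942449 0.42353831 0.19882451]
force [-0.11348181 -0.27608665 -0.46077675]
t 27.975
42 [(np.float64(0.002), (array([146., 284.]), 0.3396, 0.3118, 0.0568))]
27 grip 0.024500616391600075 58.680880665779114
lifted 0.024738309794761396 [ 0.62961623 -0.10515671  0.19891374]
force [-0.356401    0.32806895  0.14921011]
t 37.4333
27 [(np.float64(0.0016), (array([427., 214.]), 0.5104, -0.4298, 0.0436)), (np.float64(0.001), (array([110., 315.]), 0.5128, -0.4308, 0.0446))]
39.2333
```

View pics/f_scene.png

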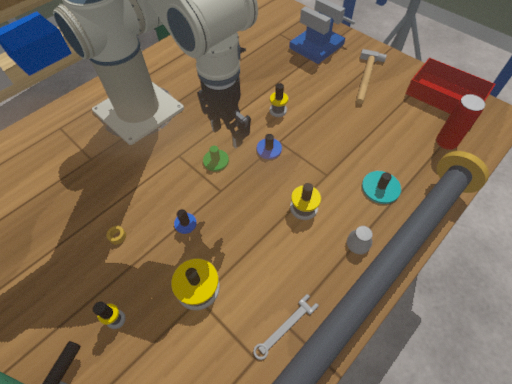

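All four pipes are covered: 89 at (195,283), 60 at (306,200), 42 at (279,99) and 27 at (110,315). The blue covers at (185,222) and (269,148) haven't moved, and the gripper is clear.

```bash
python3 -c "
from rig import manip
print(manip.sign_off())"
```

```text
the job is handed in; nothing more can be done
None
```

All four yellow covers are on their own pipes, placed largest to smallest and let go, each measured within about 2 mm of centre; the blue covers are where they lay, and the job was handed in at about 39 s with no verdict shown.

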